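# Unlatch the leaf drill jig and hold its leaf up

### The job

Open the drill jig so that the brass plate inside can be taken out: pull the knob on the side of its hinged leaf straight outwards against the spring to draw the latch from under the ball stud, then lift the leaf off the ball and swing it up steadily, well past half-way to upright. The leaf has no stay, so finish while still holding it up and still; do not let it drop, and leave the plate in its nest and the other things on the bench where they are.

Things in the scene. Friction and masses are not known exactly. Their poses are not given: they have to be found in the camera images.
- jig: leaf drill jig bolted to the bench: grey base 260 x 110 x 25 mm (x, y, z), two hinge uprights 94 mm high at its +x end, steel nest block (top at 50 mm) in the middle, ball stud at its -x end. Origin: centre of the base's underside, on the bench. Its x axis runs from ball stud to hinge; its y axis points to the side on which the latch knob sticks out.
- hinge_axis (a point): point on the leaf's hinge axis, midway between the uprights: at (90, 0, 80) mm in the jig's frame. The hinge axis runs along the jig's y.
- ball_centre (a point): centre of the fixed 24 mm steel ball on its 12 mm neck: at (-80, 0, 80) mm in the jig's frame, 170 mm from the hinge axis. The ball sits in a 28 mm hole in the leaf's nose and shows from above.
- leaf_angle (a joint): angle of the hinged leaf in rad: 0 = closed and level; grows as the nose swings up and over towards the hinge; stop at 1.3, where it still falls shut if let go (no stay). Swings freely once unlatched; while latched it rises less than 0.01 rad.
- leaf: the leaf with the latch it carries: aluminium plate 190 x 60 x 12 mm, 0.4 to 0.65 kg; closed, its top is 86 mm above the bench (drill bush heads 4 mm more) and its nose ends 30 mm beyond the ball's centre. Origin on the hinge axis; its x axis points along the leaf from nose to hinge, its y axis is that of the jig.
- latch_travel (a joint): how far the latch is pulled out, in m: 0 = home, 0.018 = end of travel. A steel fork under the leaf's nose grips the neck below the ball and slides in the leaf along the jig's +y. Its spring pushes it home with 5.5 N at 0, 10 N at 0.018. The ball is free from about 0.0145; the latch must stay drawn only until the nose has risen 25 mm (0.15 rad).
- knob (a point): centre of the latch's round black knob, a cylinder 20 mm in diameter, 22 mm long, axis along the jig's y, with a 26 mm flange 5 mm thick at its outer end and an 8 mm rod towards the leaf. Closed and home it is at (-80, 69, 68) mm in the jig's frame, 39 mm out from the leaf's side. Can be pinched from above across the jig's x; lifting it lifts the leaf, and it turns between the fingers.
- plate: loose brass plate 70 x 40 x 12 mm lying in the nest under the leaf, its underside 50 mm above the bench; origin: centre of its underside, long side along the jig's x.
- bushing: loose steel drill bush, a ring 22 mm in diameter and 18 mm high, standing on the bench on the knob's side of the jig. Leave alone.
- chuck_key: loose steel chuck key, 90 mm long with a 64 mm cross bar, 18 mm high, lying beside the jig on the side away from the knob. Leave alone.
- screwdriver: loose screwdriver 160 mm long, on the right side of the bench. Leave alone.
- hammer: loose hammer 240 mm long, on the right side of the bench. Leave alone.
- pot: loose green plastic cup 48 mm in diameter, 45 mm high, on the left side of the bench. Leave alone.
- oil: loose amber oil bottle 44 mm in diameter, 85 mm high, on the left side of the bench. Leave alone.
- gauge_block: loose steel block 60 x 25 x 16 mm, on the left side of the bench. Leave alone.

How it is judged:
By the outcome, as a careful person would: the job done as asked, in the order asked, and still so for the second after the job is handed in, while the arm keeps its last pose, push and grip.
It also fails if it takes over 35 s, if anything falls off the work surface, if the arm or the gripper's body presses on something with over 40 N, if the wrist force passes 120 N, or if a joint passes its speed limit or range.

### The arm

A 7-joint arm with a two-finger parallel gripper is mounted at the origin on the work surface. World frame = base frame: x ahead of the robot, y to its left, z up, the work surface at z = 0. Lengths are in m, angles in rad, forces in N, time in s.
With the tool pointing down it reaches from about 0.4 to 0.85 m from the base axis. Payload 10.4 kg.
Tool frame: the origin (TCP) lies midway between the tips of the shut fingers; the grasp point (between the pads) lies 19 mm behind it; z points along the fingers, x is the direction in which the jaws open and shut, and the axes are right-handed (so a half turn about z gives the same grasp; the last joint's range is limited). The gripper opens to 85 mm and grips with 20 to 120 N. Pads are 22 mm wide; open, the fingers measure 114 mm over their backs; the gripper's body (76 mm by 85 mm) begins 54 mm behind the grasp point. The pads swing forward as they close: fully open they stand 13 mm farther back than shut.
Start: joints at [1.278, 0.332, -0.065, 1.46, 0.022, 1.35, -0.088], TCP at [0.167, -0.602, 0.198] pointing down, gripper open.
Joint ranges: [-2.6, 2.6], [-0.5, 2.12], [-1.47, 1.34], [0.16, 2.42], [-1.27, 4.41], [0.06, 2.06], [-2.6, 2.6]. Speed limits (rad/s): [2.22, 2.22, 2.79, 2.79, 3.14, 3.14, 3.14].

### API

Orientations are given as a unit quaternion [x, y, z, w].
In Python, from workcell import telemetry, eyes, order gives the robot as it stands.
- The arm moves only by the tool servo_tool, never from a script. Its argument "deltas" is a list of rows, each a list of 3 entries, a list of its own where there are three numbers: the shift along the tool's x, y, z in cm, then the turn about the tool's z in rad, then the finger opening in cm, from 0 to 8.54. A call has 1 to 12 rows; each row shifts and turns the pose as measured when the row begins, along the tool's axes as they then stand; what a row does not reach is not made up. A row lasts 1/12 s, in which the tool goes at most 41.7 mm and 7.16 degrees, less where a joint would pass 70% of its speed; a pose out of reach is approached as far as the arm can. A call is refused whole if a number of a shift passes 4.17 or a number of a turn 0.125, either way. A call with a gripper value outside its range is refused whole. The fingers move at their own pace and stop on an object; "force" is the grip in N (left out, the last holds). Time passes only in rows, so rows that do not move let the fingers close. It gives the time, the measured TCP pose, the force and the opening at its end, in the units of the state.
- telemetry.get_obs(): the state, without advancing time (a new reading comes with each control period).
- eyes.camera(name): name is "side" or "top" or "wrist"; returns (picture, depth): 480x640x3 uint8, blue, green, red; 480x640 float32, m along the optical axis (not along the pixel's ray), 0 where there is no reading.
- eyes.calibration(name): a dict with "fx", "fy", "cx", "cy" (pixels), "rvec" (rotation vector, rad) and "tvec" (3), from world to camera coordinates, as OpenCV has them. Camera axes: x right, y down, z forward; pixel columns grow to the right and rows downward; lengths in m; the calibration is good to about 2 mm. The wrist camera is an equidistant fisheye: a pixel r from the principal point sees the ray r / f radians off the axis. A picture is of the moment at which its call begins: read the wrist's pose just before it. calibration takes no time and is no camera call; for the wrist camera it gives the pose at the moment of the call.
- order.hand_in(): hands the job in, once; it reports no verdict.
The state is a dict: "clock": time; "joint_pos": joint angles; "joint_velocities": joint speeds; "tau": joint torques, N m; "position": TCP position; "ee_rot": TCP orientation; "ft_force": force on the tool from outside, world axes, zero at the start; "torque": the same for the moment, N m; "grip_width": opening from 0.0 (shut) to 1.0 (fully open).
Only numpy, scipy, OpenCV 4.12 (cv2) and the standard library are available. Lean on these libraries where they do the work, as an engineer would, in place of code of your own. Each camera call takes 0.05 s, during which the arm holds its last target. There are 200 camera calls.

## Working session

There is one attempt and no reset: what is moved stays moved. The work goes in short steps, Python scripts to look and compute and a tool call to move; the robot and the scene stay as the last step left them, time stands still between calls to the robot, and variables do not carry over. Pictures are saved under pics/ and viewed, about 8 in all and at most 12, crops included, and the job is handed in when it is done.

Besides the shell and the picture viewer there is one more tool, called after ">>>" by a JSON object that holds its "fn" and its "kwargs". servo_tool: Moves the arm, as the interface text tells. Its arguments: {"type":"object","properties":{"deltas":{"type":"array"},"force":{"type":"number"}},"required":["deltas"]}

```bash
mkdir -p pics; cat > h.py <<'E'
import numpy as np, cv2
from scipy.spatial.transform import Rotation as R
from workcell import telemetry, eyes, order
def world(cal,d,u,v):
    z=d[v,u]; p=np.stack([(u-cal['cx'])/cal['fx']*z,(v-cal['cy'])/cal['fy']*z,z],-1)
    M=R.from_rotvec(np.ravel(cal['rvec'])).as_matrix()
    return (p-np.ravel(cal['tvec']))@M
E
python3 - <<'E'
from h import *
print(telemetry.get_obs())
for n in('top','side'):
    im,d=eyes.camera(n);c=eyes.calibration(n);print(n,c)
    cv2.imwrite(f'pics/{n}0.png',im);np.savez(f'{n}0.npz',im=im,d=d,**{k:np.array(v) for k,v in c.items()})
E
```

```text
{'clock': 0.0, 'joint_pos': array([ 1.27837566,  0.33285561, -0.06469481,  1.46095107,  0.02161094,
        1.34986368, -0.0884996 ]), 'joint_velocities': array([-0.00133924, -0.00141216, -0.00135476, -0.00024995,  0.00087397,
       -0.00025804,  0.00200892]), 'tau': array([-1.60676642e-03, -6.25449729e+01,  4.83984605e-02, -3.91603875e+01,
        1.61266036e-02,  9.96963121e-03,  2.66891874e-05]), 'position': array([ 0.16647559, -0.60199233,  0.19722144]), 'ee_rot': array([ 7.95794065e-01, -6.05566948e-01, -5.71976907e-04, -3.87597916e-04]), 'ft_force': array([-0.84390851, -0.49000408, -0.31863532]), 'torque': array([-0.01311868,  0.03777332, -0.02956704]), 'grip_width': 1.0006915299601082}
top {'fx': 550.1091723428258, 'fy': 550.1091723428258, 'cx': 323.71261149955933, 'cy': 234.46850046430367, 'rvec': array([ 2.16056985, -2.1015128 ,  0.20116526]), 'tvec': array([-0.03601264,  0.51594402,  1.24002046])}
side {'fx': 567.829140328462, 'fy': 567.829140328462, 'cx': 318.5990099777209, 'cy': 243.32200130412667, 'rvec': array([ 0.14721097, -2.84770709,  1.19724488]), 'tvec': array([0.52465297, 0.09270895, 1.37731234])}
```

View pics/top0.png

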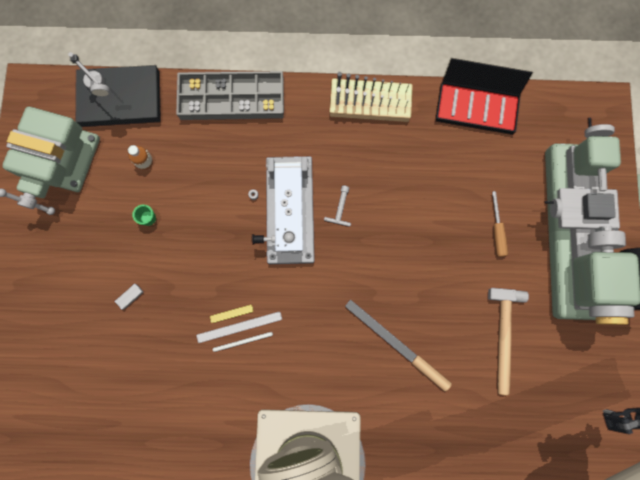

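View pics/side0.png

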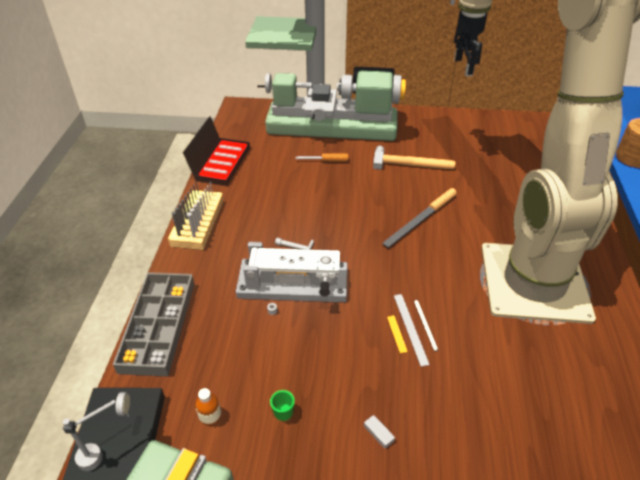

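Top view: the ball is at about (289,237), the knob at (258,239) and the bush at (253,195). The hinge is at the far end, so the jig's x runs away from the robot. Next I'll measure.

```bash
cat > m.py <<'E'
from h import *
P={}
for n in('top','side'):
    c=np.load(n+'0.npz');im=c['im'];d=c['d']
    hsv=cv2.cvtColor(im,cv2.COLOR_BGR2HSV)
    x0,y0,x1,y1=(235,145,325,275) if n=='top' else (230,235,355,315)
    v,u=np.mgrid[y0:y1,x0:x1];v=v.ravel();u=u.ravel();ok=d[v,u]>0;u=u[ok];v=v[ok]
    w=world(c,d,u,v);H=hsv[v,u]
    P[n]=(u,v,w)
    leaf=(abs(w[:,2]-.086)<.006)&(H[:,1]<60)
    print(n,'leaf med z',np.median(w[leaf,2]), 'minrect',cv2.minAreaRect(w[leaf][:,:2].astype(np.float32)*1000))
    base=(abs(w[:,2]-.025)<.005)&(H[:,1]<60)
    print(' base',np.median(w[base,2]),cv2.minAreaRect(w[base][:,:2].astype(np.float32)*1000))
    dark=(H[:,2]<60)&(w[:,2]>.04)&(w[:,2]<.1)
    print(' dark',dark.sum(),w[dark].mean(0),w[dark].min(0),w[dark].max(0),u[dark].min(),u[dark].max(),v[dark].min(),v[dark].max())
    b=(hsv[...,2]<60)[y0:y1,x0:x1]
    cv2.imwrite(f'pics/{n}c.png',cv2.resize(im[y0:y1,x0:x1],None,fx=4.5,fy=4.5,interpolation=cv2.INTER_CUBIC))
    if n=='top':
        g=cv2.resize(cv2.cvtColor(im,cv2.COLOR_BGR2GRAY),None,fx=4,fy=4,interpolation=cv2.INTER_CUBIC)
        print(cv2.HoughCircles(g[860:1040,1090:1230],cv2.HOUGH_GRADIENT,1,10,param1=80,param2=15,minRadius=15,maxRadius=40))
o=telemetry.get_obs();print(R.from_quat(o['ee_rot']).as_matrix().round(3))
E
python3 m.py
python3 - <<'E'
import cv2,numpy as np
a=cv2.imread('pics/topc.png');b=cv2.imread('pics/sidec.png')
s=np.zeros((590,800,3),np.uint8);a=cv2.resize(a,(390,563));b=cv2.resize(b,(400,256))
s[:563,:390]=a;s[:256,400:]=b;cv2.imwrite('pics/crop1.png',s)
E
```

```text
top leaf med z 0.08666640811962273 minrect ((581.0463256835938, 78.96298217773438), (111.07952117919922, 221.8526153564453), 87.12512969970703)
 base 0.025288753080302054 ((580.8289794921875, 80.94908142089844), (260.9948425292969, 146.348876953125), 3.0876853466033936)
 dark 68 [0.49590233 0.12924241 0.0773525 ] [0.48669389 0.11613748 0.06694634] [0.50592758 0.13921278 0.08417812] 253 263 235 243
[[[65.5 87.5 24.6]]]
side leaf med z 0.08497128181786646 minrect ((582.7724609375, 82.46592712402344), (121.16123962402344, 219.109375), 89.04582214355469)
 base 0.02382869160941372 ((583.2650146484375, 83.8204574584961), (259.3162841796875, 146.43942260742188), 3.357166290283203)
 dark 65 [0.49887861 0.13853078 0.07242674] [0.49078844 0.12354013 0.05971801] [0.50644401 0.14727068 0.08121691] 321 328 284 294
[[ 0.267 -0.964 -0.   ]
 [-0.964 -0.267  0.001]
 [-0.001  0.    -1.   ]]
```

View pics/crop1.png

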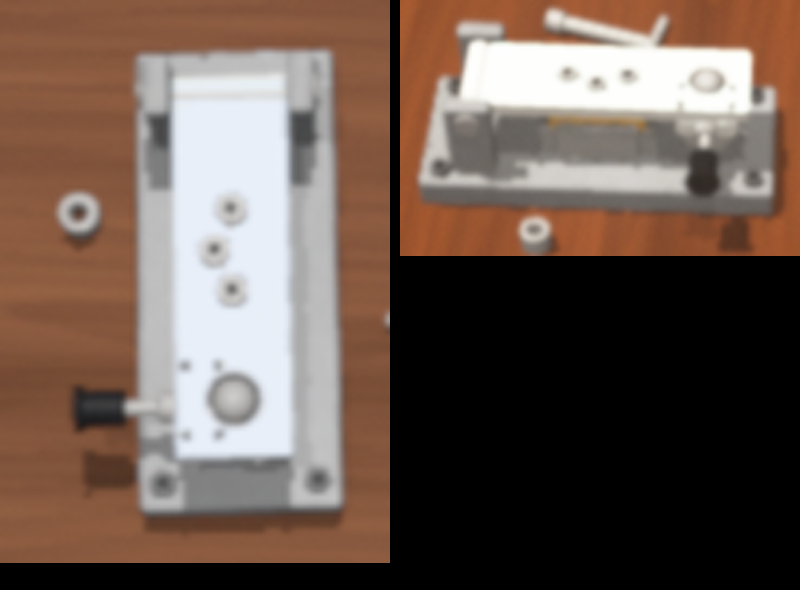

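The crop shows the knob with its flange on the outer (left) end, and the bush well up the same side. I'll refine the yaw and the knob position with clean masks.

```bash
cat > m2.py <<'E'
from h import *
def ray(c,u,v,z):
    M=R.from_rotvec(np.ravel(c['rvec'])).as_matrix();C=-M.T@c['tvec']
    r=np.stack([(u-c['cx'])/c['fx'],(v-c['cy'])/c['fy'],np.ones(len(u))],-1)@M
    return C+r*((z-C[2])/r[:,2])[:,None]
for n in('top','side'):
    c=np.load(n+'0.npz');im=c['im'];x0,y0,x1,y1=(266,150,318,270) if n=='top' else (235,240,350,280)
    g=cv2.cvtColor(im,cv2.COLOR_BGR2GRAY);m=np.zeros_like(g);m[y0:y1,x0:x1]=(g[y0:y1,x0:x1]>215)
    m=cv2.morphologyEx(m,cv2.MORPH_OPEN,np.ones((3,3)));k,l,s,_=cv2.connectedComponentsWithStats(m);i=1+s[1:,4].argmax()
    v,u=np.nonzero(l==i);w=ray(c,u.astype(float),v.astype(float),.086)
    (cx,cy),(a,b),t=cv2.minAreaRect((w[:,:2]*1000).astype(np.float32));print(n,'leaf',cx,cy,a,b,t)
    # knob: dark pixels cast at knob mid height (two views agree if right)
    x0,y0,x1,y1=(245,228,270,250) if n=='top' else (312,275,335,300)
    v,u=np.nonzero(g[y0:y1,x0:x1]<50);u=u+x0;v=v+y0
    for z in(.058,.068,.078):
        w=ray(c,u.astype(float),v.astype(float),z);print(' knob',z,len(u),w.mean(0).round(4),cv2.minAreaRect((w[:,:2]*1000).astype(np.float32)))
E
python3 m2.py
```

```text
top leaf 575.7083129882812 61.979305267333984 204.37539672851562 59.449859619140625 2.435807466506958
 knob 0.058 49 [0.4983 0.1323 0.058 ] ((499.90509033203125, 129.93661499023438), (18.815664291381836, 23.056276321411133), 2.8438735008239746)
 knob 0.068 49 [0.4966 0.1311 0.068 ] ((498.2056884765625, 128.79039001464844), (18.665678024291992, 22.87249183654785), 2.8438827991485596)
 knob 0.078 49 [0.4949 0.13   0.078 ] ((496.50628662109375, 127.64415740966797), (18.51571273803711, 22.688709259033203), 2.843876838684082)
side leaf 577.5797729492188 59.18495178222656 207.61314392089844 71.17568969726562 3.155601739883423
 knob 0.058 31 [0.4999 0.1329 0.058 ] ((500.73638916015625, 132.2584228515625), (13.586695671081543, 14.87513542175293), 5.714070796966553)
 knob 0.068 31 [0.4991 0.1415 0.068 ] ((499.86016845703125, 140.8397674560547), (13.447432518005371, 14.722675323486328), 5.71410608291626)
 knob 0.078 31 [0.4982 0.1501 0.078 ] ((498.9839172363281, 149.42115783691406), (13.308167457580566, 14.570199012756348), 5.714143753051758)
```

```bash
cat >> h.py <<'E'
def plan(wps,yaw,n,g):
    """rows in tool axes along world waypoints, uniform steps, tool vertical"""
    o=telemetry.get_obs();M=R.from_quat(o['ee_rot']).as_matrix();p=o['position']
    a0=np.arctan2(M[1,0],M[0,0]);W=np.vstack([p,*wps]);s=np.r_[0,np.cumsum(np.linalg.norm(np.diff(W,axis=0),axis=1))]
    q=np.stack([np.interp(np.linspace(0,s[-1],n+1),s,W[:,i]) for i in range(3)],1);dt=(yaw-a0+np.pi)%(2*np.pi)-np.pi
    out=[]
    for i in range(n):
        D=(R.from_rotvec([0,0,dt*i/n]).as_matrix()@M).T@(q[i+1]-q[i])*100
        out.append([D.round(2).tolist(),round(-dt/n,4),g])
    return out
def st():
    o=telemetry.get_obs();M=R.from_quat(o['ee_rot']).as_matrix()
    print('t',round(o['clock'],2),o['position'].round(4),'yaw',round(np.degrees(np.arctan2(M[1,0],M[0,0])),2),'z',M[:,2].round(3),'F',o['ft_force'].round(1),'g',round(o['grip_width'],3),o['joint_pos'].round(2))
E
python3 - <<'E'
from h import *
for r in plan([[.40,-.45,.20],[.56,-.15,.20],[.499,.124,.16]],np.radians(2.8),24,5): print(r)
E
```

```text
[[-1.14, -3.58, -0.04], np.float64(-0.0562), 5]
[[-0.93, -3.64, -0.04], np.float64(-0.0562), 5]
[[-0.73, -3.69, -0.04], np.float64(-0.0562), 5]
[[-0.52, -3.72, -0.04], np.float64(-0.0562), 5]
[[-0.31, -3.75, -0.04], np.float64(-0.0562), 5]
[[-0.1, -3.76, -0.04], np.float64(-0.0562), 5]
[[0.11, -3.76, -0.04], np.float64(-0.0562), 5]
[[-0.76, -3.56, -0.01], np.float64(-0.0562), 5]
[[-1.33, -3.52, 0.0], np.float64(-0.0562), 5]
[[-1.13, -3.59, 0.0], np.float64(-0.0562), 5]
[[-0.92, -3.64, 0.0], np.float64(-0.0562), 5]
[[-0.72, -3.69, 0.0], np.float64(-0.0562), 5]
[[-0.51, -3.72, 0.0], np.float64(-0.0562), 5]
[[-0.3, -3.75, 0.0], np.float64(-0.0562), 5]
[[-0.09, -3.76, -0.0], np.float64(-0.0562), 5]
[[0.12, -3.76, -0.0], np.float64(-0.0562), 5]
[[-1.02, -3.36, 0.29], np.float64(-0.0562), 5]
[[-1.99, -3.15, 0.53], np.float64(-0.0562), 5]
[[-1.81, -3.25, 0.53], np.float64(-0.0562), 5]
[[-1.62, -3.35, 0.53], np.float64(-0.0562), 5]
[[-1.43, -3.43, 0.53], np.float64(-0.0562), 5]
[[-1.24, -3.51, 0.53], np.float64(-0.0562), 5]
[[-1.04, -3.57, 0.53], np.float64(-0.0562), 5]
[[-0.83, -3.63, 0.53], np.float64(-0.0562), 5]
```

>>> {"fn": "servo_tool", "kwargs": {"deltas": [[[-1.1,-3.6,0],-0.056,5],[[-0.9,-3.6,0],-0.056,5],[[-0.7,-3.7,0],-0.056,5],[[-0.5,-3.7,0],-0.056,5],[[-0.3,-3.7,0],-0.056,5],[[-0.1,-3.8,0],-0.056,5],[[0.1,-3.8,0],-0.056,5],[[-0.8,-3.6,0],-0.056,5],[[-1.3,-3.5,0],-0.056,5],[[-1.1,-3.6,0],-0.056,5],[[-0.9,-3.6,0],-0.056,5],[[-0.7,-3.7,0],-0.056,5]]}}

```text
clock: 1.1
position: [0.4835, -0.2914, 0.1901]
ee_rot: [0.953, -0.304, -0.006, -0.001]
ft_force: [0.6, 0.2, 0.6]
grip_width: 0.585
```

```bash
python3 - <<'E'
from h import *
st()
for r in plan([[.56,-.15,.20],[.499,.124,.16]],np.radians(2.8),12,5): print(r)
E
```

```text
t 1.1 [ 0.4835 -0.2914  0.1901] yaw -35.4 z [-0.01   0.005 -1.   ] F [0.6 0.2 0.6] g 0.585 [ 0.81  0.24 -0.41  1.61  0.1   1.32 -0.23]
[[-0.45, -3.67, -0.23], np.float64(-0.0556), 5]
[[-0.25, -3.69, -0.23], np.float64(-0.0556), 5]
[[-0.04, -3.7, -0.23], np.float64(-0.0556), 5]
[[0.16, -3.69, -0.24], np.float64(-0.0556), 5]
[[-1.25, -3.23, 0.27], np.float64(-0.0556), 5]
[[-1.94, -3.11, 0.54], np.float64(-0.0556), 5]
[[-1.76, -3.21, 0.54], np.float64(-0.0556), 5]
[[-1.58, -3.31, 0.54], np.float64(-0.0556), 5]
[[-1.4, -3.39, 0.53], np.float64(-0.0556), 5]
[[-1.21, -3.46, 0.53], np.float64(-0.0556), 5]
[[-1.01, -3.52, 0.53], np.float64(-0.0556), 5]
[[-0.81, -3.58, 0.53], np.float64(-0.0556), 5]
```

>>> {"fn": "servo_tool", "kwargs": {"deltas": [[[-0.4,-3.7,-0.2],-0.056,5],[[-0.2,-3.7,-0.2],-0.056,5],[[0,-3.7,-0.2],-0.056,5],[[0.2,-3.7,-0.2],-0.056,5],[[-1.2,-3.2,0.2],-0.056,5],[[-1.9,-3.1,0.4],-0.056,5],[[-1.8,-3.2,0.4],-0.056,5],[[-1.6,-3.3,0.4],-0.056,5],[[-1.4,-3.4,0.4],-0.056,5],[[-1.2,-3.5,0.4],-0.056,5],[[-1.0,-3.5,0.4],-0.056,5],[[-0.8,-3.6,0.4],-0.056,5]]}}

```text
clock: 2.1
position: [0.4929, 0.1436, 0.1668]
ee_rot: [0.999, 0.045, -0.006, -0.004]
ft_force: [1.0, -0.2, -0.5]
grip_width: 0.585
```

```bash
python3 - <<'E'
from h import *
st()
for r in plan([[.499,.124,.16]],np.radians(2.8),4,5): print(r)
im,d=eyes.camera('wrist');cal=eyes.calibration('wrist');cv2.imwrite('pics/w1.png',im);print(cal)
E
```

```text
t 2.1 [0.4929 0.1436 0.1668] yaw 5.12 z [-0.013  0.007 -1.   ] F [ 1.  -0.2 -0.5] g 0.585 [ 0.34  0.19 -0.78  1.75  0.13  1.26 -0.38]
[[0.11, 0.5, 0.17], np.float64(0.0101), 5]
[[0.12, 0.5, 0.17], np.float64(0.0101), 5]
[[0.12, 0.5, 0.17], np.float64(0.0101), 5]
[[0.13, 0.5, 0.17], np.float64(0.0101), 5]
{'fx': 371.64829954431775, 'fy': 371.64829954431775, 'cx': 317.2668872026998, 'cy': 240.17410327167912, 'rvec': array([-2.85168054e+00, -1.50670736e-01, -2.62972955e-03]), 'tvec': array([-0.50160309,  0.06732436,  0.38382589])}
```

View pics/w1.png

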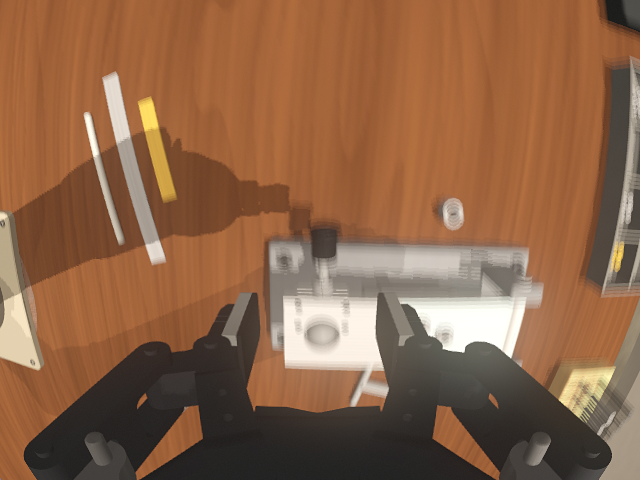

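The wrist view is a bit blurred by motion. The knob is at about (324,240), with the leaf below it. I'll settle at hover and measure the knob again from there.

>>> {"fn": "servo_tool", "kwargs": {"deltas": [[[0.1,0.5,0],0.01,5],[[0.1,0.5,0],0.01,5],[[0.1,0.5,0],0.01,5],[[0.1,0.5,0],0.01,5],[[0,0,0],0,5]]}}

```text
clock: 2.57
position: [0.4948, 0.1316, 0.1654]
ee_rot: [0.999, 0.031, -0.008, -0.005]
ft_force: [-0.1, -0.3, 0.4]
grip_width: 0.59
```

```bash
cat > wk.py <<'E'
from h import *
st()
cal=eyes.calibration('wrist');im,d=eyes.camera('wrist');cv2.imwrite('pics/w2.png',im)
M=R.from_rotvec(cal['rvec']).as_matrix();C=-M.T@cal['tvec'];print('cam',C.round(4))
def wray(u,v):
    x=(u-cal['cx'])/cal['fx'];y=(v-cal['cy'])/cal['fy'];r=np.hypot(x,y)+1e-9
    return np.stack([np.sin(r)*x/r,np.sin(r)*y/r,np.cos(r)],-1)@M
g=cv2.cvtColor(im,cv2.COLOR_BGR2GRAY)
m=np.zeros_like(g);m[120:290,200:450]=g[120:290,200:450]<45
k,l,s,ce=cv2.connectedComponentsWithStats(m)
for i in range(1,k):
    if s[i,4]<100: continue
    v,u=np.nonzero(l==i);r=wray(u,v);print(s[i],ce[i].round(1),'depth',np.median(d[v,u]).round(4))
    for z in(.068,.078):
        w=C+r*((z-C[2])/r[:,2])[:,None];print(z,w.mean(0).round(4),cv2.minAreaRect((w[:,:2]*1000).astype(np.float32)))
E
python3 wk.py; python3 -c "
import cv2;a=cv2.imread('pics/w2.png')[150:450,180:480];cv2.imwrite('pics/w2c.png',cv2.resize(a,(600,600)))"
```

```text
t 2.57 [0.4948 0.1316 0.1654] yaw 3.56 z [-0.016  0.01  -1.   ] F [-0.1 -0.3  0.4] g 0.59 [ 0.36  0.19 -0.77  1.76  0.12  1.26 -0.38]
cam [0.494  0.2039 0.3414]
```

View pics/w2c.png

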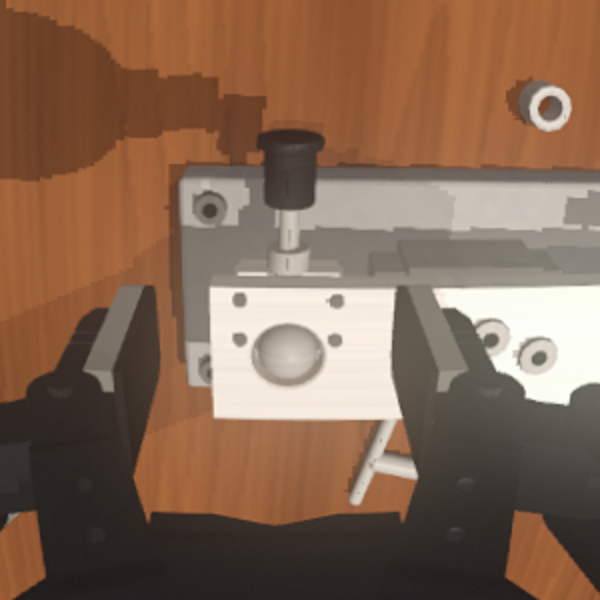

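Sharp view. In full-image pixels the knob body centre is at about (325,242), the flange's outer edge at (325,216), the rod end at (325,254) and the ball at (324,327).

```bash
python3 - <<'E'
from h import *
cal=eyes.calibration('wrist');M=R.from_rotvec(cal['rvec']).as_matrix();C=-M.T@cal['tvec']
def wray(u,v,z):
    x=(u-cal['cx'])/cal['fx'];y=(v-cal['cy'])/cal['fy'];r=np.hypot(x,y)+1e-9
    q=np.array([np.sin(r)*x/r,np.sin(r)*y/r,np.cos(r)])@M
    return (C+q*(z-C[2])/q[2]).round(4)
c2=lambda u,v:(u/2+180,v/2+150)
for n,(u,v),z in [('flange outer top',(291,131),.081),('flange inner top',(291,152),.08),('body top mid',(290,180),.078),('body inner end',(290,206),.072),('body L',(264,190),.068),('body R',(316,190),.068),('ball',(288,353),.088),('nose corner+y',(210,287),.086),('nose corner -y',(214,418),.086),('base corner+y',(181,168),.025),('base corner-y',(190,385),.025)]:
    print(n,wray(*c2(u,v),z))
st()
E
```

```text
flange outer top [0.4995 0.1461 0.081 ]
flange inner top [0.5001 0.1381 0.08  ]
body top mid [0.5005 0.1269 0.078 ]
body inner end [0.5014 0.1148 0.072 ]
body L [0.491  0.1193 0.068 ]
body R [0.511  0.1207 0.068 ]
ball [0.5044 0.0598 0.088 ]
nose corner+y [0.4731 0.0851 0.086 ]
nose corner -y [0.4763 0.025  0.086 ]
base corner+y [0.4531 0.1137 0.025 ]
base corner-y [0.4595 0.0014 0.025 ]
t 2.62 [0.4948 0.1319 0.1654] yaw 3.58 z [-0.016  0.01  -1.   ] F [ 0.2  0.4 -0.3] g 0.585 [ 0.36  0.19 -0.77  1.76  0.12  1.26 -0.38]
```

>>> {"fn": "servo_tool", "kwargs": {"deltas": [[[0.4,0.4,0.5],0.008,5],[[0.4,0.3,1.5],0,5],[[0,0,2],0,5],[[0,0,2],0,5],[[0,0,2],0,5],[[0,0,0],0,5]]}}

```text
clock: 3.12
position: [0.5062, 0.1201, 0.0819]
ee_rot: [1.0, 0.021, -0.006, -0.005]
ft_force: [-1.7, -0.6, -0.6]
grip_width: 0.587
```

```bash
python3 -c "
from h import *
st()"
```

```text
t 3.12 [0.5062 0.1201 0.0819] yaw 2.44 z [-0.012  0.009 -1.   ] F [-1.7 -0.6 -0.6] g 0.587 [ 0.33  0.3  -0.73  1.84  0.21  1.1  -0.43]
```

>>> {"fn": "servo_tool", "kwargs": {"deltas": [[[-0.5,-0.5,0.5],-0.011,5],[[0,0,1.4],0,5],[[0,0,1.4],0,5],[[0,0,0],0,5],[[0,0,0],0,5]]}}

```text
clock: 3.53
position: [0.5015, 0.1255, 0.0502]
ee_rot: [1.0, 0.027, -0.005, -0.005]
ft_force: [-0.5, -0.4, 0.9]
grip_width: 0.585
```

```bash
python3 -c "
from h import *
st();im,d=eyes.camera('wrist');cv2.imwrite('pics/w3.png',cv2.resize(im[150:450,180:480],(600,600)))"
```

```text
t 3.53 [0.5015 0.1255 0.0502] yaw 3.05 z [-0.011  0.01  -1.   ] F [-0.5 -0.4  0.9] g 0.585 [ 0.31  0.33 -0.73  1.87  0.24  1.04 -0.46]
```

View pics/w3.png

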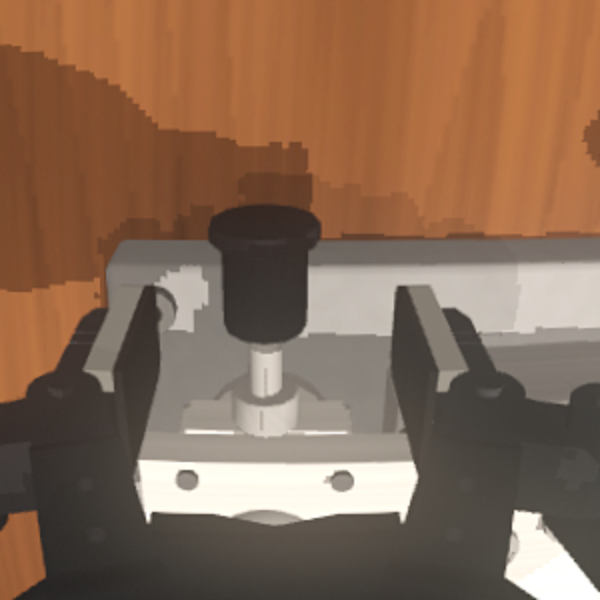

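```bash
python3 -c "
from h import *
cal=eyes.calibration('wrist');M=R.from_rotvec(cal['rvec']).as_matrix()
for P in [(.501,.1365,.052),(.501,.1145,.052),(.501,.1365,.068),(.501,.1145,.068),(.5,.1397,.078),(.501,.1177,.078),(.4997,.1447,.081)]:
    p=M@np.array(P)+cal['tvec'];x,y,z=p;r=np.hypot(x,y);t=np.arctan2(r,z)
    u=cal['cx']+cal['fx']*t*x/r;v=cal['cy']+cal['fy']*t*y/r;print(P,((u-180)*2).round(),((v-150)*2).round())
"
```

```text
(0.501, 0.1365, 0.052) 271.0 218.0
(0.501, 0.1145, 0.052) 266.0 298.0
(0.501, 0.1365, 0.068) 270.0 241.0
(0.501, 0.1145, 0.068) 265.0 327.0
(0.5, 0.1397, 0.078) 265.0 244.0
(0.501, 0.1177, 0.078) 265.0 335.0
(0.4997, 0.1447, 0.081) 264.0 227.0
```

```bash
python3 - <<'E'
from h import *
cal=eyes.calibration('wrist');M=R.from_rotvec(cal['rvec']).as_matrix();C=-M.T@cal['tvec'];print('cam',C.round(4))
im,d=eyes.camera('wrist');st()
def pt(cu,cv_):
    u=cu/2+180;v=cv_/2+150;x=(u-cal['cx'])/cal['fx'];y=(v-cal['cy'])/cal['fy'];r=np.hypot(x,y)+1e-9
    q=np.array([np.sin(r)*x/r,np.sin(r)*y/r,np.cos(r)]);z=d[int(round(v)),int(round(u))]
    return z,(C+(q*z/q[2])@M).round(4)
for n,a,b in [('L tip',145,296),('L mid',125,340),('L lowgrey',102,370),('L inner',150,330),('L inner2',150,400),('R tip',412,296),('R inner',400,320),('knob top',265,300),('flange',265,212),('rod',265,370),('leaf',265,480),('bench',400,100)]: print(n,*pt(a,b))
E
```

```text
cam [0.5004 0.1977 0.2263]
t 3.63 [0.5017 0.1255 0.0505] yaw 3.04 z [-0.01  0.01 -1.  ] F [0.8 0.5 0.2] g 0.586 [ 0.31  0.33 -0.73  1.87  0.24  1.04 -0.46]
L tip 0.14331529 [0.477  0.1341 0.0955]
L mid 0.12685438 [0.4764 0.1336 0.1129]
L lowgrey 0.11571195 [0.4748 0.134  0.1243]
L inner 0.14442997 [0.4781 0.127  0.0965]
L inner2 0.14178665 [0.4789 0.1146 0.1029]
R tip 0.14241178 [0.5292 0.1373 0.0959]
R inner 0.14527108 [0.5277 0.1313 0.0946]
knob top 0.1625136 [0.5007 0.1264 0.0779]
flange 0.17361407 [0.4996 0.1414 0.0619]
rod 0.17450519 [0.5016 0.1047 0.0719]
leaf 0.16824646 [0.503  0.0813 0.0853]
bench 0.22792864 [5.393e-01 1.593e-01 3.000e-04]
```

The wrist depth puts the fingertips at z≈0.095 while the TCP reads 0.050. I'll check that with the side camera before closing on anything.

```bash
python3 - <<'E'
from h import *
im,d=eyes.camera('side');c=eyes.calibration('side');np.savez('side1.npz',im=im,d=d,**{k:np.array(v) for k,v in c.items()})
p,_=cv2.projectPoints(np.array([[.5017,.1255,.0505],[.5017,.1255,.0695],[.5017,.1255,.095]]),c['rvec'],c['tvec'],np.array([[c['fx'],0,c['cx']],[0,c['fy'],c['cy']],[0,0,1.]]),None);print(p.squeeze(),((p.squeeze()-[220,150])*5).round())
cv2.imwrite('pics/s1.png',cv2.resize(im[150:320,220:380],None,fx=3.5,fy=3.5,interpolation=cv2.INTER_CUBIC))
E
```

```text
[[323.88233768 291.37259502]
 [323.86795715 285.84910992]
 [323.84818139 278.25335066]] [[519. 707.]
 [519. 679.]
 [519. 641.]]
```

View pics/s1.png

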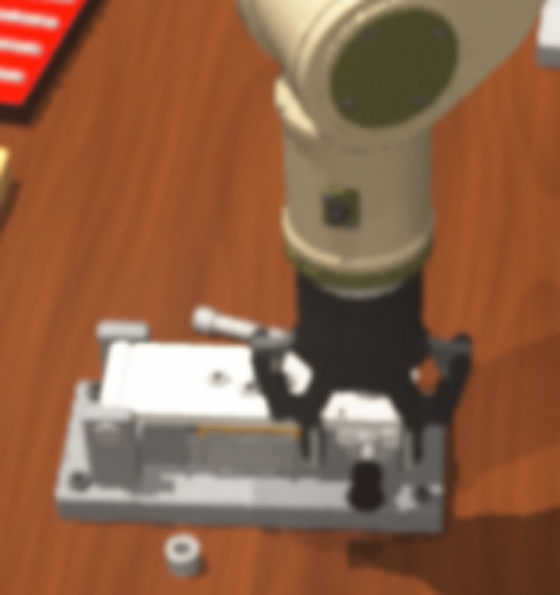

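The side view confirms it: the tips are at crop (313,460) and (415,458), above the knob, about 40 mm higher than the reported TCP. I'll trust the images and go down about 3.6 cm more in checked steps.

>>> {"fn": "servo_tool", "kwargs": {"deltas": [[[-0.1,0,1.0],0,5],[[0,0,0.8],0,5],[[0,0,0],0,5]]}}

```text
clock: 3.93
position: [0.5021, 0.1255, 0.0331]
ee_rot: [1.0, 0.026, -0.003, -0.005]
ft_force: [-0.7, -0.2, -0.3]
grip_width: 0.585
```

```bash
cat > tip.py <<'E'
from h import *
cal=eyes.calibration('wrist');M=R.from_rotvec(cal['rvec']).as_matrix();C=-M.T@cal['tvec']
im,d=eyes.camera('wrist');st()
def pt(cu,cv_):
    u=cu/2+180;v=cv_/2+150;x=(u-cal['cx'])/cal['fx'];y=(v-cal['cy'])/cal['fy'];r=np.hypot(x,y)+1e-9
    q=np.array([np.sin(r)*x/r,np.sin(r)*y/r,np.cos(r)]);z=d[int(round(v)),int(round(u))]
    return (C+(q*z/q[2])@M).round(4)
for n,a,b in [('L tip',145,294),('R tip',412,294),('body',265,570),('body edge',270,530),('knuckleL',60,385),('below',60,430)]: print(n,pt(a,b))
g=cv2.cvtColor(im,cv2.COLOR_BGR2GRAY)
cv2.imwrite('pics/wt%d.png'%(telemetry.get_obs()['clock']*100),cv2.resize(im[150:450,180:480],(600,600)))
E
python3 tip.py
```

```text
t 3.98 [0.5022 0.1257 0.0335] yaw 3.01 z [-0.006  0.01  -1.   ] F [ 0.1 -0.4 -0.7] g 0.588 [ 0.3   0.35 -0.72  1.89  0.26  1.   -0.47]
L tip [0.4773 0.1341 0.077 ]
R tip [0.5301 0.1367 0.0764]
body [0.5022 0.1347 0.1491]
body edge [0.5027 0.1343 0.1419]
knuckleL [0.4706 0.1366 0.1163]
below [0.4726 0.1344 0.1247]
```

>>> {"fn": "servo_tool", "kwargs": {"deltas": [[[-0.2,0,1.0],0,5],[[0,0,1.2],0,5],[[0,0,0],0,5],[[0,0,0],0,5]]}}

```text
clock: 4.32
position: [0.4997, 0.1259, 0.009]
ee_rot: [1.0, 0.026, -0.003, -0.005]
ft_force: [0.1, 1.7, -0.5]
grip_width: 0.582
```

```bash
python3 tip.py
```

```text
t 4.37 [0.4995 0.1258 0.0089] yaw 3.01 z [-0.007  0.01  -1.   ] F [ 0.1  0.3 -1.1] g 0.584 [ 0.29  0.38 -0.71  1.91  0.29  0.95 -0.5 ]
L tip [0.4749 0.1346 0.0534]
R tip [0.5276 0.1374 0.0531]
body [0.4998 0.1346 0.1247]
body edge [0.5003 0.1343 0.1175]
knuckleL [0.4678 0.136  0.0909]
below [0.4703 0.1348 0.1009]
```

>>> {"fn": "servo_tool", "kwargs": {"deltas": [[[0,0,0],0,1.5],[[0,0,0],0,1.5],[[0,0,0],0,1.5],[[0,0,0],0,1.5],[[0,0,0],0,1.5],[[0,0,0],0,1.5]], "force": 50}}

```text
clock: 4.87
position: [0.4989, 0.1258, 0.0093]
ee_rot: [1.0, 0.026, -0.004, -0.005]
ft_force: [-1.0, 1.0, -2.6]
grip_width: 0.22
```

```bash
python3 tip.py; ls pics
```

```text
t 4.92 [0.4989 0.1259 0.0093] yaw 3.04 z [-0.008  0.01  -1.   ] F [ 0.1  0.5 -1.3] g 0.216 [ 0.29  0.38 -0.71  1.91  0.29  0.96 -0.5 ]
L tip [ 0.4646  0.1083 -0.0006]
R tip [ 0.5388  0.1127 -0.    ]
body [0.4992 0.1352 0.1255]
body edge [0.4997 0.1351 0.1186]
knuckleL [0.4665 0.1347 0.0893]
below [0.4688 0.1328 0.0986]
crop1.png
s1.png
side0.png
sidec.png
top0.png
topc.png
w1.png
w2.png
w2c.png
w3.png
wt398.png
wt436.png
wt491.png
```

View pics/wt491.png

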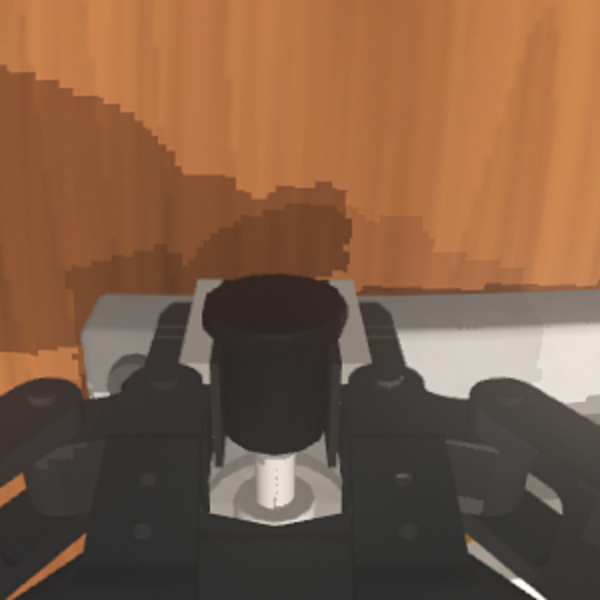

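The pads hold the knob behind its flange, at crop (275,365). Now the pull outwards, which is tool −y.

>>> {"fn": "servo_tool", "kwargs": {"deltas": [[[0,-0.5,0],0,1.5],[[0,-0.5,0],0,1.5],[[0,-0.4,0],0,1.5],[[0,0,0],0,1.5]], "force": 60}}

```text
clock: 5.25
position: [0.4984, 0.1336, 0.0092]
ee_rot: [1.0, 0.024, -0.005, -0.0]
ft_force: [-1.7, -7.4, 2.2]
grip_width: 0.219
```

```bash
python3 -c "
from h import *
st()"
```

```text
t 5.25 [0.4984 0.1336 0.0092] yaw 2.76 z [-0.009  0.001 -1.   ] F [-1.7 -7.4  2.2] g 0.219 [ 0.27  0.39 -0.71  1.91  0.3   0.96 -0.53]
```

>>> {"fn": "servo_tool", "kwargs": {"deltas": [[[0,-0.7,0],0,1.5],[[0,-0.7,0],0,1.5],[[0,-0.3,0],0,1.5]]}}

```text
clock: 5.5
position: [0.4979, 0.1429, 0.009]
ee_rot: [1.0, 0.021, -0.006, 0.005]
ft_force: [-3.4, -11.4, 6.3]
grip_width: 0.216
```

```bash
python3 -c "
from h import *
st()"
```

```text
t 5.5 [0.4979 0.1429 0.009 ] yaw 2.42 z [-0.011 -0.011 -1.   ] F [ -3.4 -11.4   6.3] g 0.216 [ 0.24  0.4  -0.7   1.9   0.31  0.98 -0.57]
```

Travel is about 17–18 mm and the force about 11 N, which fits the spring near its end. Now the lift along the arc, keeping an outward bias.

>>> {"fn": "servo_tool", "kwargs": {"deltas": [[[0,-0.25,-0.6],0,1.5],[[0,-0.25,-0.8],0,1.5],[[0,-0.25,-0.8],0,1.5]]}}

```text
clock: 5.75
position: [0.497, 0.1419, 0.0284]
ee_rot: [1.0, 0.018, -0.009, 0.011]
ft_force: [3.9, -8.9, -3.8]
grip_width: 0.215
```

```bash
python3 -c "
from h import *
st()"
```

```text
t 5.75 [0.497  0.1419 0.0284] yaw 2.1 z [-0.017 -0.022 -1.   ] F [ 3.9 -8.9 -3.8] g 0.215 [ 0.24  0.37 -0.71  1.88  0.3   1.02 -0.56]
```

The leaf is coming up freely: 19 mm of rise with Fz −4 N. I'll continue along the arc.

>>> {"fn": "servo_tool", "kwargs": {"deltas": [[[0.05,-0.25,-0.75],-0.005,1.5],[[0.1,-0.25,-0.75],-0.005,1.5],[[0.1,-0.2,-0.75],-0.005,1.5],[[0.1,-0.2,-0.75],-0.005,1.5]]}}

```text
clock: 6.08
position: [0.4998, 0.1398, 0.0561]
ee_rot: [0.999, 0.024, -0.012, 0.018]
ft_force: [2.8, -9.0, -5.3]
grip_width: 0.218
```

```bash
python3 -c "
from h import *
st()"
```

```text
t 6.08 [0.4998 0.1398 0.0561] yaw 2.7 z [-0.024 -0.037 -0.999] F [ 2.8 -9.  -5.3] g 0.218 [ 0.24  0.35 -0.72  1.84  0.28  1.09 -0.54]
```

>>> {"fn": "servo_tool", "kwargs": {"deltas": [[[0.2,-0.15,-0.75],0,1.5],[[0.2,-0.15,-0.75],0,1.5],[[0.25,-0.15,-0.75],0,1.5],[[0.25,-0.15,-0.7],0,1.5],[[0.3,-0.15,-0.7],0,1.5],[[0.35,-0.15,-0.7],0,1.5]]}}

```text
clock: 6.58
position: [0.5114, 0.1346, 0.0947]
ee_rot: [0.999, 0.018, -0.021, 0.03]
ft_force: [-7.2, -8.7, 1.5]
grip_width: 0.216
```

```bash
cat > arc.py <<'E'
from h import *
st();o=telemetry.get_obs();M=R.from_quat(o['ee_rot']).as_matrix();g=o['position']-.056*M[:,2]
y=np.radians(3.1);ex=np.array([np.cos(y),np.sin(y),0]);g0=np.array([.4989,.1258,.0093])-.056*np.array([-.008,.01,-1])
D=g-g0;sx=D@ex-.170;sz=D[2]-.012
print('pull',D@[-np.sin(y),np.cos(y),0],'angle',np.arctan2(sz,-sx)+np.arctan2(12,170),'r',np.hypot(sx,sz),'(0.1704)')
E
python3 arc.py
```

```text
t 6.58 [0.5114 0.1346 0.0947] yaw 1.94 z [-0.041 -0.06  -0.997] F [-7.2 -8.7  1.5] g 0.216 [ 0.24  0.34 -0.72  1.76  0.27  1.2  -0.53]
pull 0.011865917792306476 angle 0.5121965789276802 r 0.1714628667268507 (0.1704)
```

The tool is slightly inside the arc (7 N radial), so I'll ease the x part.

>>> {"fn": "servo_tool", "kwargs": {"deltas": [[[0.15,-0.1,-0.7],-0.01,1.5],[[0.25,-0.1,-0.7],-0.01,1.5],[[0.3,-0.1,-0.67],0,1.5],[[0.35,-0.1,-0.65],0,1.5],[[0.4,-0.1,-0.62],0,1.5]]}}

```text
clock: 7.0
position: [0.5279, 0.1298, 0.1244]
ee_rot: [0.999, 0.022, -0.025, 0.037]
ft_force: [-4.5, -6.5, -3.8]
grip_width: 0.211
```

```bash
python3 arc.py
```

```text
t 7.0 [0.5279 0.1298 0.1244] yaw 2.45 z [-0.047 -0.074 -0.996] F [-4.5 -6.5 -3.8] g 0.211 [ 0.23  0.35 -0.71  1.68  0.28  1.28 -0.51]
pull 0.007060066894105123 angle 0.7100354779790372 r 0.17244634509181092 (0.1704)
```

>>> {"fn": "servo_tool", "kwargs": {"deltas": [[[0.44,-0.08,-0.63],0,1.5],[[0.47,-0.08,-0.61],0,1.5],[[0.5,-0.08,-0.59],0,1.5],[[0.52,-0.08,-0.57],0,1.5],[[0.55,-0.08,-0.54],0,1.5]]}}

```text
clock: 7.42
position: [0.5476, 0.1272, 0.1496]
ee_rot: [0.998, 0.019, -0.035, 0.045]
ft_force: [-8.9, -6.5, 0.2]
grip_width: 0.212
```

```bash
python3 arc.py
```

```text
t 7.42 [0.5476 0.1272 0.1496] yaw 1.94 z [-0.068 -0.09  -0.994] F [-8.9 -6.5  0.2] g 0.212 [ 0.21  0.38 -0.7   1.58  0.3   1.38 -0.51]
pull 0.0042231440997174425 angle 0.897851978276859 r 0.17379684484848362 (0.1704)
```

>>> {"fn": "servo_tool", "kwargs": {"deltas": [[[0.48,-0.08,-0.58],0,1.5],[[0.53,-0.08,-0.56],-0.01,1.5],[[0.56,-0.08,-0.53],0,1.5],[[0.58,-0.08,-0.5],0,1.5],[[0.3,-0.08,-0.25],0,1.5]]}}

```text
clock: 7.83
position: [0.5699, 0.1257, 0.1699]
ee_rot: [0.998, 0.02, -0.043, 0.051]
ft_force: [-5.0, -5.6, -2.2]
grip_width: 0.209
```

```bash
python3 arc.py; python3 - <<'E'
from h import *
im,d=eyes.camera('side');cv2.imwrite('pics/s2.png',cv2.resize(im[130:340,210:400],None,fx=2.8,fy=2.8,interpolation=cv2.INTER_CUBIC))
E
```

```text
t 7.83 [0.5699 0.1257 0.1699] yaw 2.03 z [-0.084 -0.104 -0.991] F [-5.  -5.6 -2.2] g 0.209 [ 0.18  0.43 -0.69  1.48  0.32  1.46 -0.5 ]
pull 0.002204680319806566 angle 1.073449446790443 r 0.17571179984706853 (0.1704)
```

View pics/s2.png

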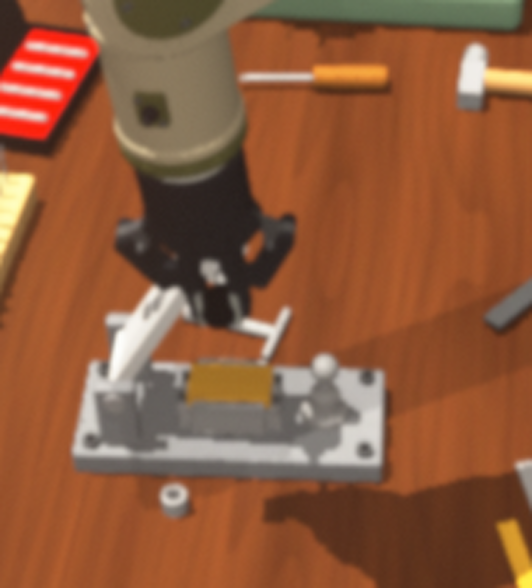

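The side view shows the leaf up at about 60° and held by the knob. The brass plate is in its nest, at crop (230,383), and the bush and chuck key have not moved. I'll let it settle and check it stays still.

>>> {"fn": "servo_tool", "kwargs": {"deltas": [[[0,0,0],0,1.5],[[0,0,0],0,1.5],[[0,0,0],0,1.5],[[0,0,0],0,1.5],[[0,0,0],0,1.5],[[0,0,0],0,1.5]], "force": 60}}

```text
clock: 8.38
position: [0.5663, 0.1236, 0.1678]
ee_rot: [0.997, 0.019, -0.049, 0.053]
ft_force: [-2.5, -2.5, 0.0]
grip_width: 0.212
```

```bash
python3 - <<'E'
import subprocess
print(subprocess.run(['python3','arc.py'],capture_output=True,text=True).stdout)
from h import *
c=eyes.calibration('side');A=[]
for k in range(8): im,d=eyes.camera('side'); A.append(im)
print('diff',np.abs(A[0][130:340,210:400].astype(int)-A[-1][130:340,210:400]).max())
print(telemetry.get_obs()['joint_velocities'].round(4))
# leaf slope from depth: bright leaf pixels
g=cv2.cvtColor(A[-1],cv2.COLOR_BGR2GRAY);v,u=np.nonzero(g[228:270,245:280]>170);u+=245;v+=228
w=world(c,d,u,v);w=w[(w[:,2]>.085)&(w[:,2]<.22)];s=w[:,0]
n=np.linalg.svd(w-np.median(w,0),full_matrices=False)[2][2];print(len(w),'normal',n.round(3),'leaf angle',np.arctan2(abs(n[0]),abs(n[2])))
im,d=eyes.camera('wrist');cv2.imwrite('pics/wend.png',im)
E
python3 arc.py
```

```text
t 8.38 [0.5663 0.1236 0.1678] yaw 1.9 z [-0.095 -0.108 -0.99 ] F [-2.5 -2.5  0. ] g 0.212 [ 0.18  0.43 -0.69  1.48  0.32  1.46 -0.5 ]
pull 0.0005257408638327903 angle 1.0518136584568467 r 0.1755477300658685 (0.1704)

diff 15
[ 0.0004  0.0005 -0.0007 -0.0006  0.0014  0.0023 -0.0004]
384 normal [0.842 0.088 0.533] leaf angle 1.0064776191885947
t 8.83 [0.5663 0.1236 0.1679] yaw 1.9 z [-0.095 -0.108 -0.99 ] F [-2.1 -1.1 -0.7] g 0.214 [ 0.18  0.43 -0.69  1.48  0.32  1.46 -0.5 ]
pull 0.0005466407905579965 angle 1.0521259659459834 r 0.17556265593595624 (0.1704)
```

View pics/wend.png

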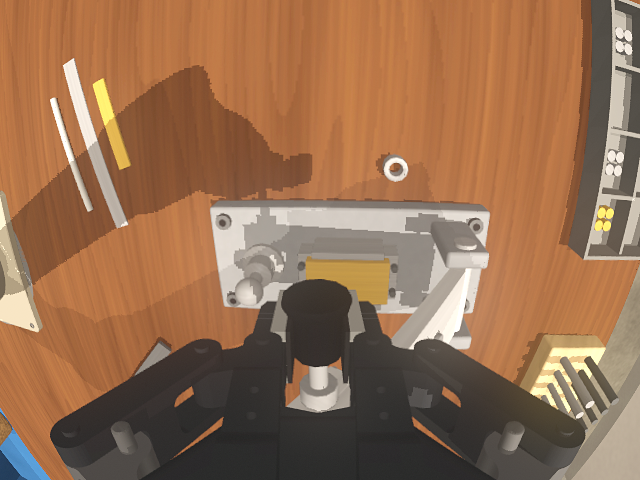

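The knob is held at (317,320), the plate is in its nest at (347,280), and the leaf stands at about 1.0 rad and still. I'll hand it in.

```bash
python3 -c "
from h import *
print(order.hand_in())"
```

```text
the job is handed in; nothing more can be done
None
```

The jig is open and handed in with the arm still holding the leaf up. I pinched the knob behind its flange, pulled it out about 17–18 mm, lifted the leaf off the ball and swung it up in an arc by about 8 s.

- **Leaf angle:** about 1.0 rad. The side camera's depth gave 1.01 and the arm's position gave 1.05.
- **Stillness:** over the last 0.4 s the joints were at rest and the tool force was about 2.5 N. The grip was steady and set to 60 N.
- **Other things:** the plate is in its nest, and the bush and chuck key look untouched. The last pictures did not cover everything farther off on the bench.

Two checks disagreed:
- **Tool height:** the fingertips stood about 37–45 mm above the reported tool position, in both the wrist and side views. I set the grasp height from the pictures instead.
- **Arc and tilt:** the radius worked out from the arm ended about 5 mm larger than the true one. The tool also tilted about 8° during the swing, so the angle from the arm's position is less reliable than the camera's.

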